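# Lock the medicine drawer and snap the guard cap onto its push lock

## Robot

A 6-joint arm with a two-finger parallel gripper is mounted at the origin on the work surface. World frame = base frame: x ahead of the robot, y to its left, z up, the work surface at z = 0. Lengths are in m, angles in degrees, forces in N, time in s.
With the tool pointing down it reaches from about 0.35 to 0.875 m from the base axis. Payload 15.5 kg.
Tool frame: the origin (TCP) lies at the very end of the fingers, on their centre line; the grasp point (between the pads) lies 19 mm behind it; x points along the fingers, z is the direction in which the jaws open and shut, and the axes are right-handed (so a half turn about x gives the same grasp; the last joint's range is limited). The gripper opens to 85 mm and grips with 20 to 120 N. Pads are 22 mm wide; open, the fingers measure 114 mm over their backs; the gripper's body (76 mm by 85 mm) begins 54 mm behind the grasp point. The pads swing forward as they close: fully open they stand 13 mm farther back than shut.
Start: joints at [64.085, 28.281, 77.091, -0, 74.628, -5.472], TCP at [0.218, 0.586, 0.231] pointing down, gripper open.
Joint ranges: [-166.48, 166.48], [-47.26, 123.95], [12.59, 153.08], [-70.14, 250.14], [6.76, 159.57], [-176.63, 176.63]. Speed limits (degrees/s): [108.29, 108.29, 147.25, 172.46, 172.46, 172.46].

## Interface

Orientations are given as a 3x3 rotation matrix whose columns are the frame's x, y, z axes.
In Python, from plant import sensors, cams, sign_off gives the robot as it stands.
- The arm moves only by the tool step_arm, never from a script. Its argument "increments" is a list of rows, each an object with "translation": the shift along the world's x, y, z in m, a list of three; "angular": the turn, a rotation vector about the world's x, y, z in rad, a list of three; "fingers": the closure, from -1 (fully open) to 1 (shut). In form: [{"translation": [x, y, z], "angular": [ax, ay, az], "fingers": fingers}, ...]. A call has exactly 5 rows; each row is the pose to reach, as a shift and turn from the pose commanded when the call began; what a row does not reach only later rows make up. A row lasts 1/10 s, in which the tool goes at most 50 mm and 8.59 degrees, less where a joint would pass 70% of its speed; a pose out of reach is approached as far as the arm can. A call with a gripper value outside its range is refused whole. The fingers move at their own pace and stop on an object; "newtons" is the grip in N (left out, the last holds). Time passes only in rows, so rows that repeat a pose let the fingers close, or fill a call up. It gives the time, the measured TCP pose, the force and the opening at its end, in the units of the state.
- sensors.sense(): the state, without advancing time (a new reading comes with each control period).
- cams.snapshot(name): name is "scene" or "top" or "wrist"; returns the picture (384x512x3 uint8, blue, green, red); there is no depth.
- cams.get_calibration(name): a dict with "fx", "fy", "cx", "cy" (pixels), "dist" ([k1, k2, p1, p2, k3] as OpenCV has them; the pictures are not rectified), "world_to_cam" (4x4, takes a point from world to camera coordinates). Camera axes: x right, y down, z forward; pixel columns grow to the right and rows downward; lengths in m; the calibration is good to about 2 mm. A picture is of the moment at which its call begins: read the wrist's pose just before it. get_calibration takes no time and is no camera call; for the wrist camera it gives the pose at the moment of the call.
- sign_off(): hands the job in, once; it reports no verdict.
Trained networks look in the newest picture that a camera, given by its name, has taken for a name from the list of things; names that differ only in an ending like _2 or _b are one class to them, and where a whole thing is asked for, a point or a joint stands for the part that bears it (a point fixed in the world has none). Each returns a list of dicts, best first, with "conf" (0 to 1); they miss things now and then, are a little off and sometimes report something else, mostly with a low value. They report only what shows in the picture. A call takes as long as a camera call. They do not tell look-alikes from the thing itself.
- cams.trace(camera, name): "pixels" (384x512 bool, what is visible of it) and "uv" ([column, row] in pixels, amid what is visible of it).
The state is a dict: "time_s": time; "joint_positions": joint angles; "joint_velocities": joint speeds; "tau": joint torques, N m; "tool_pos": TCP position; "tool_rot": TCP orientation; "contact_force": force on the tool from outside, world axes, zero at the start; "ft_torque": the same for the moment, N m; "finger_gap": finger opening in m.
Only numpy, scipy, OpenCV 4.12 (cv2) and the standard library are available. Lean on these libraries where they do the work, as an engineer would, in place of code of your own. Each camera call takes 0.05 s, during which the arm holds its last target. There are 200 camera calls.

## Task

Lock the medicine drawer: first push the red plunger of the brass push lock on top of the drawer unit fully in, while the blue guard cap is still off. Then take the blue cap and press it down over the lock's collar until it snaps, and keep pressing so that it sits fully home. Finish while still holding the cap pressed firmly down on the lock (do not let go), and leave the other things on the counter as they are.

Things in the scene. Friction and masses are not known exactly. Their poses are not given: they have to be found in the camera images.
- lock_axis (a point): Centre of the flat top face of the lock's brass seat, on the lock's vertical axis; z up. The lock stands on the medicine drawer unit, 30 mm in front of the unit's middle; the point's x axis points from the drawer front to the unit's back. The unit is a white box, 180 (x) x 200 (y) x 100 mm high, fixed to the counter, with a wooden drawer front and brass bar handle (reaching 40 mm out).
- plunger_top (a point): Centre of the top face of the red round plunger (14 mm dia) that stands out of the middle of the brass collar; its top is 32.5 mm above lock_axis when fully out, 22.5 mm when fully in.
- plunger (a joint): Travel of the red plunger, straight down, in m: 0 fully out, 0.010 fully in (hard stop). It takes about 6 to 8 N to push and stays where it is left.
- lock_seat: Round brass seat disc, 56 mm dia, 6 mm thick, fixed on the unit's top; origin at the centre of its underside. From its top face rises a brass collar, 30 mm dia, 20 mm high, its top 6 mm tapering to 22 mm dia, with three sprung steel detent balls round it. The cap's rim comes to rest on the seat.
- cap: The guard cap as a whole, about 50 to 105 g, origin at the centre of its open underside. Inside 26 mm deep; an inward lip at the rim has a 32 mm opening. Pushed down over the collar, the lip meets the detent balls about 14 mm above the seat and takes roughly 10 to 15 N to get past; then the force drops and the balls snap it down (pulling up to 15 N).
- cap_mid (a point): Centre of the round blue guard cap, half-way up (27 mm above its rim), z up. It starts upright, open side down, on the counter. 54 mm high: a skirt 48 mm dia, 30 mm high, then a round grip 24 mm dia, 24 mm high, to hold it by (a 12 mm wide shoulder runs round its foot). Fully home on the lock, its rim is on the seat and cap_mid is 27 mm above lock_axis.
- cup_mid (a point): White ceramic toothbrush cup with a green toothbrush, 76 mm dia, 100 mm high (brush to 170 mm); point on its axis 50 mm up. Bystander.
- rollon_mid (a point): Amber glass roll-on bottle with black cap, 38 mm dia, 80 mm high; point on its axis 40 mm up. Bystander.
- jar_mid (a point): Glass cream jar with white lid, 62 mm dia, 46 mm high; point on its axis 23 mm up. Bystander.
- pills_mid (a point): Blue pill organiser with seven lids, 154 x 34 x 24 mm, long side along its x; its centre. Bystander.
- roller_mid (a point): Green jade face roller with steel handle, lying, about 143 mm long along its y, up to 45 mm wide and 28 mm high; point in the middle of its handle. Bystander.
- tweezers_mid (a point): Steel tweezer case, 22 x 100 x 14 mm, lying on the drawer unit's top behind the lock; its centre. Bystander.
There are look-alikes about, which are no part of the job. Several things look just like the cap: the one meant starts farthest from the robot's base.

How it is judged:
By the outcome, as a careful person would: the job done as asked, in the order asked, and still so for the second after the job is handed in, while the arm keeps its last pose, push and grip.
It also fails if it takes over 45 s, if anything falls off the work surface, if the arm or the gripper's body presses on something with over 40 N, if the wrist force passes 120 N, or if a joint passes its speed limit or range.

## Working session

There is one attempt and no reset: what is moved stays moved. The work goes in short steps, Python scripts to look and compute and a tool call to move; the robot and the scene stay as the last step left them, time stands still between calls to the robot, and variables do not carry over. Pictures are saved under pics/ and viewed, about 8 in all and at most 12, crops included, and the job is handed in when it is done.

Besides the shell and the picture viewer there is one more tool, called after "Call:" by a JSON object that holds its "method" and its "body". step_arm: Moves the arm, as the interface text tells. Its arguments: {"type":"object","properties":{"increments":{"type":"array"},"newtons":{"type":"number"}},"required":["increments"]}

```bash
mkdir -p pics; ls
python3 - <<'E'
from plant import sensors,cams
import cv2,numpy as np
s=sensors.sense();print(s['time_s'],s['tool_pos'],np.round(s['tool_rot'],3).tolist(),s['contact_force'],s['finger_gap'])
ims=[]
for c in ['scene','top']:
    im=cams.snapshot(c);cv2.imwrite(f'pics/{c}0.png',im);ims.append(im)
    for n in ['cap','lock_seat','plunger','lock_axis']:
        try:
            for d in cams.trace(c,n): 
                ys,xs=np.where(d['pixels']);print(c,n,round(d['conf'],2),np.round(d['uv'],1),xs.min(),xs.max(),ys.min(),ys.max())
        except Exception as e: print(n,e)
    k=cams.get_calibration(c);print({a:np.round(b,4).tolist() for a,b in k.items()})
cv2.imwrite('pics/a.png',cv2.resize(np.hstack(ims),(800,300)))
E
```

```text
pics
0.0 [0.21814407 0.58531871 0.23072301] [[-0.001, -0.937, 0.349], [-0.001, 0.349, 0.937], [-1.0, 0.0, -0.001]] [ 0.01633447 -0.62509343 -0.84675591] 0.08502273900316601
scene cap 0.75 [226.6 174. ] 223 238 166 184
scene cap 0.69 [201.2 173.4] 195 212 165 184
scene cap 0.63 [195.9 196.6] 187 202 188 207
scene lock_seat 0.58 [325.9 215.1] 319 337 204 216
scene lock_axis 0.58 [324.5 214.6] 317 338 201 218
{'fx': 408.0127, 'fy': 408.0127, 'cx': 244.5102, 'cy': 191.7617, 'dist': [-0.0544, 0.0, 0.0, 0.0, 0.0], 'world_to_cam': [[-0.1634, 0.9866, -0.0004, 0.1248], [0.7958, 0.1315, -0.5911, -0.3688], [-0.5831, -0.0969, -0.8066, 1.527], [0.0, 0.0, 0.0, 1.0]]}
top cap 0.7 [302.4 198.1] 294 308 192 205
top cap 0.7 [277.1 230.1] 267 282 222 236
top cap 0.61 [299.3 225.5] 293 306 219 232
top lock_seat 0.63 [184.6 188.1] 174 191 179 195
top lock_axis 0.66 [186.4 190.2] 174 191 178 195
{'fx': 390.4206, 'fy': 390.4206, 'cx': 255.737, 'cy': 191.1032, 'dist': [-0.0382, 0.0, 0.0, 0.0, 0.0], 'world_to_cam': [[-0.0174, -0.9998, 0.0111, -0.0271], [-0.9943, 0.0161, -0.1058, 0.5558], [0.1056, -0.0129, -0.9943, 1.2724], [0.0, 0.0, 0.0, 1.0]]}
```

View pics/scene0.png

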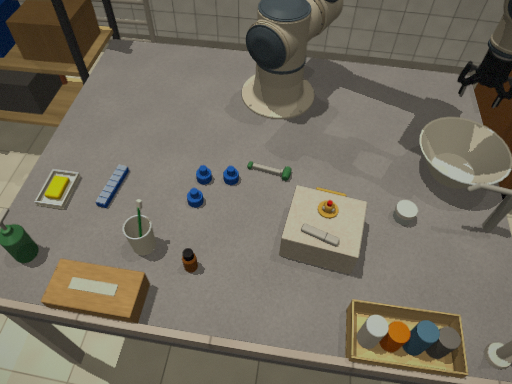

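View pics/top0.png

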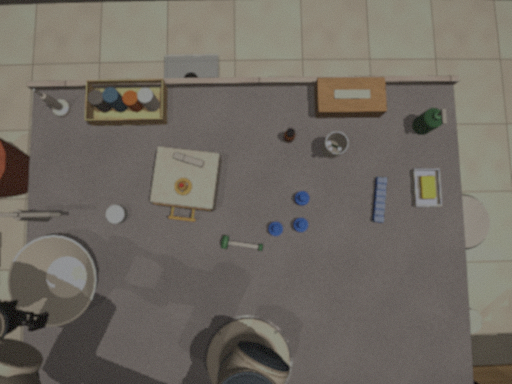

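The scene view shows three caps at (204,174), (231,175) and (195,197). In the top view they are at (300,225), (275,229) and (302,198). The base is near (250,360) in the top view, so the farthest cap is (302,198), which is (195,197) in the scene view. The lock is at scene (327,208) and top (184,186).

```bash
cat > h.py <<'E'
from plant import sensors,cams
import cv2,numpy as np
def ray(k,uv):
    K=np.array([[k['fx'],0,k['cx']],[0,k['fy'],k['cy']],[0,0,1]]);M=np.array(k['world_to_cam'])
    p=cv2.undistortPoints(np.array([[uv]],float),K,np.array(k['dist'],float))[0,0]
    R=M[:3,:3];d=R.T@np.r_[p,1];return -R.T@M[:3,3],d/np.linalg.norm(d)
def tri(obs):
    A=np.zeros((3,3));b=np.zeros(3);L=[]
    for k,uv in obs:
        o,d=ray(k,uv);P=np.eye(3)-np.outer(d,d);A+=P;b+=P@o;L.append((o,d))
    x=np.linalg.solve(A,b);return x,[np.linalg.norm((np.eye(3)-np.outer(d,d))@(x-o)) for o,d in L]
def atz(k,uv,z):
    o,d=ray(k,uv);return o+d*(z-o[2])/d[2]
def proj(k,p):
    K=np.array([[k['fx'],0,k['cx']],[0,k['fy'],k['cy']],[0,0,1]]);M=np.array(k['world_to_cam'])
    return cv2.projectPoints(np.array([p],float),cv2.Rodrigues(M[:3,:3])[0],M[:3,3],K,np.array(k['dist'],float))[0][0,0]
E
python3 - <<'E'
from h import *
s,t=cams.get_calibration('scene'),cams.get_calibration('top')
for n,a,b in [('far',(195,197),(302,198)),('c2',(204,174),(300,225)),('c3',(231,175),(275,229)),('lock',(328,207),(184,186)),('roller',(268,169),(243,244))]:
    x,e=tri([(s,a),(t,b)]);print(n,x.round(3),np.round(e,3),np.hypot(*x[:2]).round(3))
k=cams.get_calibration('wrist');o=np.linalg.inv(np.array(k['world_to_cam']));q=sensors.sense();R=np.array(q['tool_rot'])
print('cam in tool',(R.T@(o[:3,3]-q['tool_pos'])).round(3),'rot',(R.T@o[:3,:3]).round(2).tolist(),k['fx'])
a,b=cv2.imread('pics/scene0.png'),cv2.imread('pics/top0.png')
f=lambda im,x,y:cv2.resize(im[y:y+80,x:x+80],(400,400),interpolation=cv2.INTER_CUBIC)
cv2.imwrite('pics/c.png',np.hstack([f(a,170,150),f(b,255,170)]))
# drawer unit corner estimate (top face z .1)
for uv in [(158,147),(220,150),(214,210),(152,203)]: print(atz(t,uv,.1).round(3))
E
```

```text
far [ 0.53  -0.19   0.021] [0.001 0.001] 0.563
c2 [ 0.44  -0.182  0.022] [0. 0.] 0.476
c3 [ 0.428 -0.098  0.019] [0. 0.] 0.44
lock [0.566 0.191 0.112] [0.002 0.002] 0.597
roller [0.38  0.01  0.013] [0.002 0.002] 0.381
cam in tool [-0.143  0.077 -0.001] rot [[0.0, -0.3, 0.95], [-0.0, -0.95, -0.3], [1.0, -0.0, -0.0]] 325.2550943245488
[0.694 0.274 0.1  ]
[0.681 0.076 0.1  ]
[0.49  0.096 0.1  ]
[0.515 0.291 0.1  ]
```

View pics/c.png

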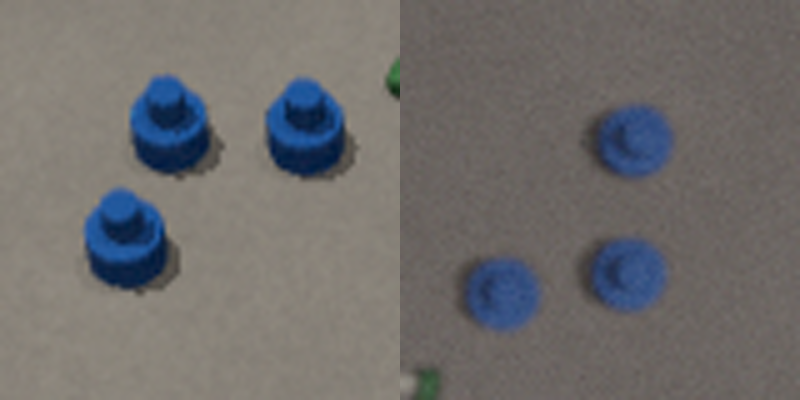

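Three identical caps: scene (195,197) is 0.563 m from the base, (204,174) is 0.476 m and (231,175) is 0.440 m. The crop confirms the lower-left one in the scene view (upper right in the top view) as the farthest, at (0.53,-0.19). Next I'll move over the lock with the fingers shut.

Call:
{"method": "step_arm", "body": {"increments": [{"translation":[0.033,-0.037,0.005],"angular":[0,0,0],"fingers":1},{"translation":[0.066,-0.074,0.01],"angular":[0,0,0],"fingers":1},{"translation":[0.099,-0.111,0.02],"angular":[0,0,0],"fingers":1},{"translation":[0.132,-0.148,0.03],"angular":[0,0,0],"fingers":1},{"translation":[0.165,-0.185,0.03],"angular":[0,0,0],"fingers":1}], "newtons": 60}}

```text
time_s: 1.0
tool_pos: [0.3842, 0.4001, 0.2627]
tool_rot: [[0.002, -0.937, 0.349], [0.002, 0.349, 0.937], [-1.0, -0.001, 0.002]]
contact_force: [1.8, 1.1, -0.4]
finger_gap: 0.0123
```

Call:
{"method": "step_arm", "body": {"increments": [{"translation":[0.033,-0.037,0],"angular":[0,0,0],"fingers":1},{"translation":[0.066,-0.074,0],"angular":[0,0,0],"fingers":1},{"translation":[0.099,-0.111,0],"angular":[0,0,0],"fingers":1},{"translation":[0.132,-0.148,0],"angular":[0,0,0],"fingers":1},{"translation":[0.163,-0.185,0],"angular":[0,0,0],"fingers":1}]}}

```text
time_s: 1.5
tool_pos: [0.5471, 0.2143, 0.2615]
tool_rot: [[0.001, -0.937, 0.349], [0.0, 0.349, 0.937], [-1.0, -0.0, 0.0]]
contact_force: [0.1, 0.6, 1.0]
finger_gap: -0.0005
```

Call:
{"method": "step_arm", "body": {"increments": [{"translation":[0.02,-0.024,0],"angular":[0,0,0],"fingers":1},{"translation":[0.02,-0.024,0],"angular":[0,0,0],"fingers":1},{"translation":[0.02,-0.024,0],"angular":[0,0,0],"fingers":1},{"translation":[0.02,-0.024,0],"angular":[0,0,0],"fingers":1},{"translation":[0.02,-0.024,0],"angular":[0,0,0],"fingers":1}]}}

```text
time_s: 2.0
tool_pos: [0.5651, 0.1931, 0.2614]
tool_rot: [[-0.0, -0.937, 0.348], [0.0, 0.348, 0.937], [-1.0, 0.0, 0.0]]
contact_force: [0.1, -0.1, 0.1]
finger_gap: 0.0001
```

Run:
```python
from h import *
import pickle
q=sensors.sense();print(q['time_s'],q['tool_pos'],q['contact_force'],q['finger_gap'])
k=cams.get_calibration('wrist');im=cams.snapshot('wrist');cv2.imwrite('pics/w1.png',im)
for n in ['lock_seat','plunger','plunger_top']:
    for d in cams.trace('wrist',n):
        ys,xs=np.where(d['pixels']);print(n,round(d['conf'],2),d['uv'],xs.min(),xs.max(),ys.min(),ys.max())
pickle.dump((k,q),open('w1.pkl','wb'))
print(proj(k,[.566,.191,.138]),proj(k,q['tool_pos']))
hsv=cv2.cvtColor(im,cv2.COLOR_BGR2HSV);m=((hsv[...,0]<6)|(hsv[...,0]>174))&(hsv[...,1]>150)&(hsv[...,2]>60)
n,l,st,c=cv2.connectedComponentsWithStats(m.astype(np.uint8))
for i in range(1,n):
    if st[i,4]>30: print(st[i],c[i])
```

```text
2.0 [0.56513254 0.19312728 0.26137175] [ 0.11212281 -0.07098298  0.12352195] 6.101656495937798e-05
lock_seat 0.76 [261.0, 157.3] 230 288 143 200
plunger 0.73 [258.0, 179.1] 251 266 171 189
plunger_top 0.49 [257.7, 179.3] 251 267 173 190
[255.12067608 183.83506233] [257.73333908 251.34367368]
[252 174  14  16 176] [258.65340909 181.09659091]
```

View pics/w1.png

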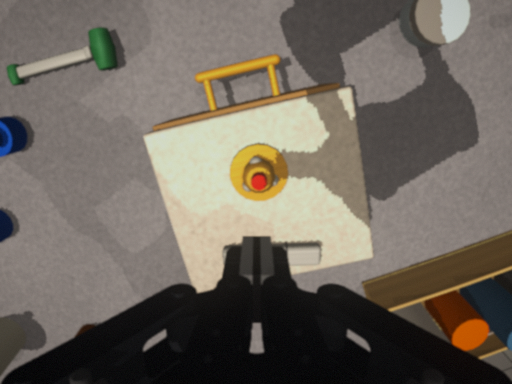

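Wrist view: plunger top at (259,181), brass seat centred about (259,172), tweezer case behind the lock at (290,253). I'll go lower for the second view.

Call:
{"method": "step_arm", "body": {"increments": [{"translation":[0,0,-0.03],"angular":[0,0,0],"fingers":1},{"translation":[0.0,0,-0.06],"angular":[0,0,0],"fingers":1},{"translation":[0,0,-0.08],"angular":[0,0,0],"fingers":1},{"translation":[0,0,-0.08],"angular":[0,0,0],"fingers":1},{"translation":[0,0,-0.08],"angular":[0,0,0],"fingers":1}]}}

```text
time_s: 2.7
tool_pos: [0.566, 0.1924, 0.1818]
tool_rot: [[0.0, -0.937, 0.349], [-0.0, 0.349, 0.937], [-1.0, -0.0, -0.0]]
contact_force: [1.3, -0.4, 0.5]
finger_gap: -0.0004
```

Run:
```python
from h import *
import pickle
k1,_=pickle.load(open('w1.pkl','rb'))
q=sensors.sense();print(q['time_s'],q['tool_pos'],q['contact_force'],q['finger_gap'])
k=cams.get_calibration('wrist');im=cams.snapshot('wrist');cv2.imwrite('pics/w2.png',im)
pickle.dump((k,q),open('w2.pkl','wb'))
hsv=cv2.cvtColor(im,cv2.COLOR_BGR2HSV)
def ell(im):
    hsv=cv2.cvtColor(im,cv2.COLOR_BGR2HSV);out=[]
    m=((hsv[...,0]<6)|(hsv[...,0]>174))&(hsv[...,1]>150)&(hsv[...,2]>60)
    n,l,st,c=cv2.connectedComponentsWithStats(m.astype(np.uint8))
    for i in range(1,n):
        if st[i,4]>100: out.append((c[i],st[i]))
    return out
print(ell(im))
for d in cams.trace('wrist','lock_seat')[:1]:
    m=d['pixels'].astype(np.uint8);ys,xs=np.where(m);print('seat',d['conf'],xs.min(),xs.max(),ys.min(),ys.max())
    c=max(cv2.findContours(m,0,1)[0],key=cv2.contourArea);e=cv2.fitEllipse(c);print(e,atz(k,e[0],.106))
r2=max(ell(im),key=lambda a:a[1][4])[0]
print(tri([(k1,(258.7,181.1)),(k,r2)]))
for z in (.134,.1385): print(z,atz(k1,(258.7,181.1),z),atz(k,r2,z))
s,t=cams.get_calibration('scene'),cams.get_calibration('top')
for c,cal in(('scene',s),('top',t)): print(c,ell(cv2.imread(f'pics/{c}0.png')))
cv2.imwrite('pics/w2c.png',cv2.resize(im[90:310,150:370],(600,600),interpolation=cv2.INTER_CUBIC))
```

```text
2.7 [0.56595663 0.19237067 0.18179018] [ 1.2889179  -0.37862032  0.4622691 ] -0.00038638255252300944
[(array([260.33333333, 213.87466667]), array([251, 202,  20,  24, 375], dtype=int32))]
seat 0.75 222 298 160 233
((260.02532958984375, 197.0608673095703), (73.1428451538086, 76.51740264892578), 89.14905548095703) [0.56420139 0.19511338 0.106     ]
(array([0.56611874, 0.1942737 , 0.13307635]), [np.float64(2.1009474233296494e-05), np.float64(2.100947423323178e-05)])
0.134 [0.56586406 0.19433828 0.134     ] [0.56577771 0.19441009 0.134     ]
0.1385 [0.56465439 0.19475041 0.1385    ] [0.56408516 0.19497703 0.1385    ]
scene []
top []
```

View pics/w2c.png

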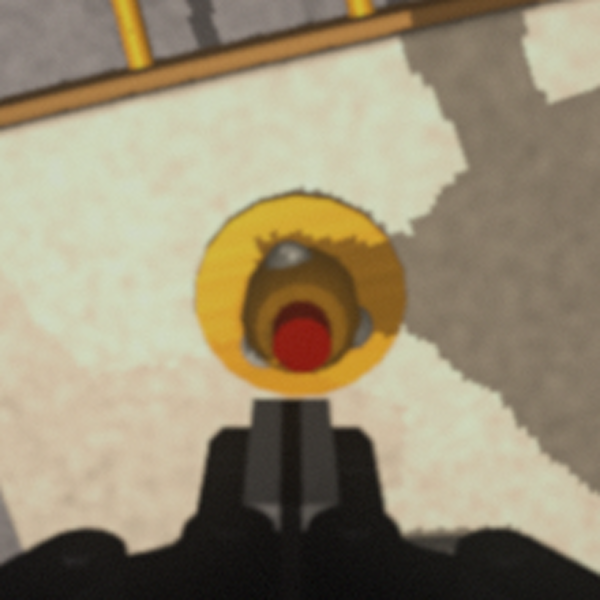

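Crop: the red top face is centred at full-picture pixel (260.7,215.4), with the seat ellipse at (260,197). That puts the axis at about (0.5645, 0.195). Pushing down now.

Call:
{"method": "step_arm", "body": {"increments": [{"translation":[-0.0015,0.0026,-0.02],"angular":[0,0,0],"fingers":1},{"translation":[-0.0015,0.0026,-0.038],"angular":[0,0,0],"fingers":1},{"translation":[-0.0015,0.0026,-0.042],"angular":[0,0,0],"fingers":1},{"translation":[-0.0015,0.0026,-0.045],"angular":[0,0,0],"fingers":1},{"translation":[-0.0015,0.0026,-0.048],"angular":[0,0,0],"fingers":1}]}}

```text
time_s: 3.3
tool_pos: [0.5646, 0.1949, 0.1345]
tool_rot: [[0.001, -0.937, 0.349], [0.0, 0.349, 0.937], [-1.0, -0.001, 0.001]]
contact_force: [-3.7, -1.2, 6.9]
finger_gap: 0.0005
```

Call:
{"method": "step_arm", "body": {"increments": [{"translation":[0,0,-0.001],"angular":[0,0,0],"fingers":1},{"translation":[0,0,-0.002],"angular":[0,0,0],"fingers":1},{"translation":[0,0,-0.003],"angular":[0,0,0],"fingers":1},{"translation":[0,0,-0.004],"angular":[0,0,0],"fingers":1},{"translation":[0,0,-0.004],"angular":[0,0,0],"fingers":1}]}}

```text
time_s: 3.8
tool_pos: [0.5647, 0.1949, 0.1307]
tool_rot: [[0.001, -0.937, 0.349], [0.0, 0.349, 0.937], [-1.0, -0.001, 0.001]]
contact_force: [-1.3, -0.2, 1.6]
finger_gap: -0.0002
```

Call:
{"method": "step_arm", "body": {"increments": [{"translation":[0,0,-0.001],"angular":[0,0,0],"fingers":1},{"translation":[0,0,-0.002],"angular":[0,0,0],"fingers":1},{"translation":[0,0,-0.003],"angular":[0,0,0],"fingers":1},{"translation":[0,0,-0.0035],"angular":[0,0,0],"fingers":1},{"translation":[0,0,-0.004],"angular":[0,0,0],"fingers":1}]}}

```text
time_s: 4.3
tool_pos: [0.5652, 0.195, 0.1281]
tool_rot: [[0.003, -0.937, 0.349], [0.001, 0.349, 0.937], [-1.0, -0.002, 0.002]]
contact_force: [-10.9, -3.0, 37.4]
finger_gap: 0.0002
```

Hard stop reached: 37 N at z=0.1281, about 10 mm of travel. Lifting and going to the far cap.

Call:
{"method": "step_arm", "body": {"increments": [{"translation":[0,0,0.03],"angular":[0,0,0],"fingers":1},{"translation":[0,0,0.07],"angular":[0,0,0],"fingers":1},{"translation":[0,0,0.095],"angular":[0,0,0],"fingers":1},{"translation":[0,0,0.095],"angular":[0,0,0],"fingers":1},{"translation":[0,0,0.095],"angular":[0,0,0],"fingers":1}]}}

```text
time_s: 4.8
tool_pos: [0.5648, 0.1949, 0.2213]
tool_rot: [[0.002, -0.937, 0.349], [0.0, 0.349, 0.937], [-1.0, -0.002, 0.001]]
contact_force: [0.1, 0.9, -1.0]
finger_gap: -0.0003
```

Run:
```python
from h import *
q=sensors.sense();print(q['time_s'],q['tool_pos'],q['contact_force'])
k=cams.get_calibration('wrist');im=cams.snapshot('wrist');cv2.imwrite('pics/w3.png',im)
for z in (.1285,.1385): print(z,proj(k,[.5645,.195,z]))
u,v=map(int,proj(k,[.5645,.195,.13]))
cv2.imwrite('pics/w3c.png',cv2.resize(im[v-50:v+50,u-50:u+50],(500,500),interpolation=cv2.INTER_CUBIC));print(u,v)
```

```text
4.8 [0.56476947 0.19485456 0.2212854 ] [ 0.10469611  0.8666997  -0.9988583 ]
0.1285 [257.14018285 192.58223685]
0.1385 [257.19109885 196.79502405]
257 193
```

View pics/w3c.png

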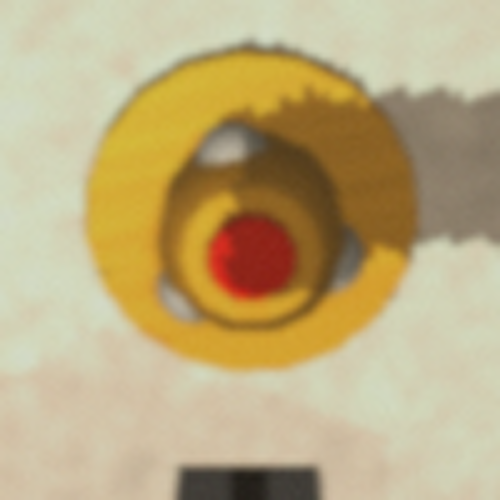

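Call:
{"method": "step_arm", "body": {"increments": [{"translation":[-0.0045,-0.0495,0],"angular":[0,0,0],"fingers":-1},{"translation":[-0.009,-0.099,0],"angular":[0,0,0],"fingers":-1},{"translation":[-0.0135,-0.1485,0],"angular":[0,0,0],"fingers":-1},{"translation":[-0.018,-0.198,0],"angular":[0,0,0],"fingers":-1},{"translation":[-0.0225,-0.2475,0],"angular":[0,0,0],"fingers":-1}]}}

```text
time_s: 5.35
tool_pos: [0.5408, -0.0545, 0.2193]
tool_rot: [[-0.002, -0.937, 0.349], [0.0, 0.349, 0.937], [-1.0, 0.002, -0.0]]
contact_force: [0.4, 0.3, 0.0]
finger_gap: 0.0724
```

Call:
{"method": "step_arm", "body": {"increments": [{"translation":[-0.004,-0.045,0],"angular":[0,0,0],"fingers":-1},{"translation":[-0.009,-0.09,0],"angular":[0,0,0],"fingers":-1},{"translation":[-0.0125,-0.1375,0],"angular":[0,0,0],"fingers":-1},{"translation":[-0.0125,-0.1375,0],"angular":[0,0,0],"fingers":-1},{"translation":[-0.0125,-0.1375,0],"angular":[0,0,0],"fingers":-1}]}}

```text
time_s: 5.85
tool_pos: [0.5286, -0.1909, 0.2192]
tool_rot: [[-0.002, -0.936, 0.351], [0.001, 0.351, 0.936], [-1.0, 0.002, 0.0]]
contact_force: [-1.1, 1.2, -0.1]
finger_gap: 0.0855
```

```bash
cat > cap.py <<'E'
from h import *
import pickle,sys
q=sensors.sense();print(q['time_s'],q['tool_pos'],q['contact_force'],q['finger_gap'])
k=cams.get_calibration('wrist');im=cams.snapshot('wrist');cv2.imwrite(f'pics/{sys.argv[1]}.png',im)
pickle.dump((k,q),open(sys.argv[1]+'.pkl','wb'))
print('expect',proj(k,[.53,-.19,.054]),proj(k,[.53,-.19,0.03]))
for d in cams.trace('wrist','cap'):
    m=d['pixels'].astype(np.uint8);ys,xs=np.where(m);print(round(d['conf'],2),d['uv'],xs.min(),xs.max(),ys.min(),ys.max())
E
python3 cap.py w4
```

```text
5.85 [ 0.52864008 -0.19093743  0.21921979] [-1.09780198  1.21506356 -0.06969266] 0.0855261710703951
expect [258.33548471 171.46873855] [258.1881004 165.8960245]
0.93 [257.1, 162.3] 236 281 139 186
0.88 [231.2, 79.5] 209 257 55 104
0.69 [311.2, 37.7] 284 335 10 64
```

View pics/w4.png

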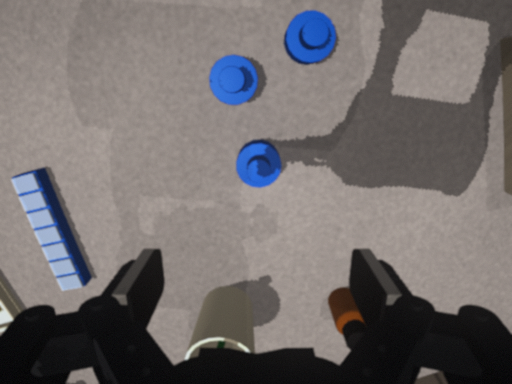

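The crop shows the plunger in: the red face is nearly flush with the collar, centred at px (257.4,194.2), with the seat centre at (257.1,184.3). The wrist view shows the target cap at (258,163), look-alikes at (233,79) and (311,37), and clear space round it. Descending for a second view.

Call:
{"method": "step_arm", "body": {"increments": [{"translation":[0,0,-0.03],"angular":[0,0,0],"fingers":-1},{"translation":[0,0,-0.06],"angular":[0,0,0],"fingers":-1},{"translation":[0,0,-0.09],"angular":[0,0,0],"fingers":-1},{"translation":[0,0,-0.09],"angular":[0,0,0],"fingers":-1},{"translation":[0,0,-0.09],"angular":[0,0,0],"fingers":-1}]}}

```text
time_s: 6.45
tool_pos: [0.5294, -0.1892, 0.1306]
tool_rot: [[-0.001, -0.937, 0.348], [0.0, 0.348, 0.937], [-1.0, 0.001, 0.0]]
contact_force: [0.3, -0.2, 0.0]
finger_gap: 0.0854
```

```bash
python3 cap.py w5
python3 - <<'E'
from h import *
import pickle
for n in('w4','w5'):
    im=cv2.imread(f'pics/{n}.png');k,q=pickle.load(open(n+'.pkl','rb'));u,v=map(int,proj(k,[.53,-.19,.04]))
    r=50 if n=='w5' else 35
    c=cv2.resize(im[v-r:v+r,u-r:u+r],(400,400),interpolation=cv2.INTER_CUBIC);print(n,u-r,v-r,2*r/400)
    out=c if n=='w4' else np.hstack([out,c])
cv2.imwrite('pics/w45.png',out)
k2,_=pickle.load(open('w2.pkl','rb'))
print('lock',atz(k2,(260.7,215.4),.1382))
E
```

```text
6.45 [ 0.52943689 -0.18922831  0.13060342] [ 0.3205253  -0.16032404  0.04308675] 0.08543182519185824
expect [256.53125306 201.27216377] [256.50319568 191.15298648]
0.69 [254.9, 186.2] 228 286 154 218
0.68 [222.7, 74.3] 189 257 41 109
0.63 [327.5, 24.0] 291 363 0 56
w4 223 133 0.175
w5 206 145 0.25
lock [0.56522587 0.19480154 0.1382    ]
```

View pics/w45.png

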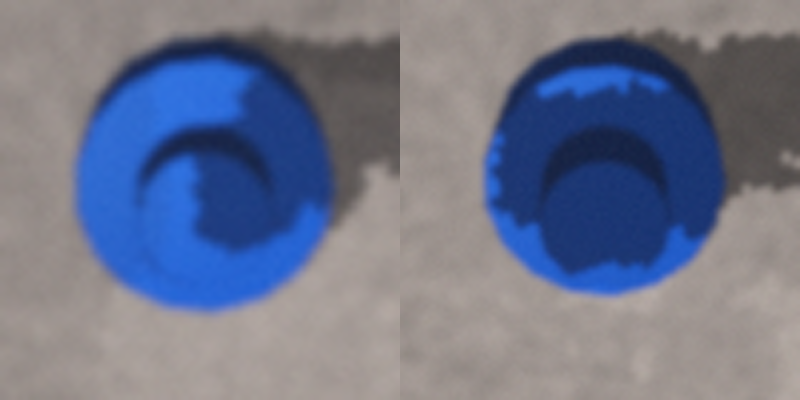

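Crops: grip top centre at (258.5,171.0) in the high view and (257.3,199.3) in the low view. Shoulder centre at (258.6,164.9) and (257.1,190.0).

Run:
```python
from h import *
import pickle
a,_=pickle.load(open('w4.pkl','rb'));b,q=pickle.load(open('w5.pkl','rb'))
for n,p,r,z in(('top',(258.5,171),(257.3,199.3),.054),('sh',(258.6,164.9),(257.1,190),.03)):
    print(n,tri([(a,p),(b,r)])[0],atz(a,p,z),atz(b,r,z))
k=cams.get_calibration('wrist');print(q['tool_pos'])
```

```text
top [ 0.53223266 -0.19039344  0.04317275] [ 0.52961533 -0.18968479  0.054     ] [ 0.52879183 -0.18896507  0.054     ]
sh [ 0.52886456 -0.18910397  0.0313606 ] [ 0.52915176 -0.18922275  0.03      ] [ 0.52927296 -0.18922978  0.03      ]
[ 0.52943689 -0.18922831  0.13060342]
```

Cap axis at (0.529,-0.189), right under the TCP. Descending and gripping.

Call:
{"method": "step_arm", "body": {"increments": [{"translation":[0,0,-0.03],"angular":[0,0,0],"fingers":-1},{"translation":[0,0,-0.06],"angular":[0,0,0],"fingers":-1},{"translation":[0,0,-0.085],"angular":[0,0,0],"fingers":-1},{"translation":[0,0,-0.097],"angular":[0,0,0],"fingers":-1},{"translation":[0,0,-0.097],"angular":[0,0,0],"fingers":-1}]}}

```text
time_s: 7.05
tool_pos: [0.5293, -0.1901, 0.0331]
tool_rot: [[-0.001, -0.937, 0.349], [0.0, 0.349, 0.937], [-1.0, 0.001, 0.0]]
contact_force: [0.3, 0.2, 0.8]
finger_gap: 0.0855
```

Call:
{"method": "step_arm", "body": {"increments": [{"translation":[0,0,0],"angular":[0,0,0],"fingers":1},{"translation":[0,0,0],"angular":[0,0,0],"fingers":1},{"translation":[0,0,0],"angular":[0,0,0],"fingers":1},{"translation":[0,0,0],"angular":[0,0,0],"fingers":1},{"translation":[0,0,0],"angular":[0,0,0],"fingers":1}], "newtons": 60}}

```text
time_s: 7.55
tool_pos: [0.5297, -0.1904, 0.034]
tool_rot: [[0.001, -0.937, 0.349], [-0.0, 0.349, 0.937], [-1.0, -0.001, -0.0]]
contact_force: [-1.4, 1.1, 9.3]
finger_gap: 0.0215
```

Call:
{"method": "step_arm", "body": {"increments": [{"translation":[0,0,0],"angular":[0,0,0],"fingers":1},{"translation":[0,0,0],"angular":[0,0,0],"fingers":1},{"translation":[0,0,0],"angular":[0,0,0],"fingers":1},{"translation":[0,0,0],"angular":[0,0,0],"fingers":1},{"translation":[0,0,0],"angular":[0,0,0],"fingers":1}], "newtons": 80}}

```text
time_s: 8.05
tool_pos: [0.5297, -0.1904, 0.0341]
tool_rot: [[0.001, -0.937, 0.349], [-0.0, 0.349, 0.937], [-1.0, -0.001, -0.0]]
contact_force: [-2.6, 1.9, 11.8]
finger_gap: 0.0212
```

Gripped, with the tips resting on the shoulder. Lifting.

Call:
{"method": "step_arm", "body": {"increments": [{"translation":[0,0,0.02],"angular":[0,0,0],"fingers":1},{"translation":[0,0,0.06],"angular":[0,0,0],"fingers":1},{"translation":[0,0,0.1],"angular":[0,0,0],"fingers":1},{"translation":[0,0,0.15],"angular":[0,0,0],"fingers":1},{"translation":[0,0,0.18],"angular":[0,0,0],"fingers":1}]}}

```text
time_s: 8.55
tool_pos: [0.5299, -0.1905, 0.217]
tool_rot: [[0.003, -0.937, 0.349], [-0.001, 0.349, 0.937], [-1.0, -0.003, -0.0]]
contact_force: [0.0, -0.3, -2.7]
finger_gap: 0.0211
```

Run:
```python
from h import *
q=sensors.sense();print(q['time_s'],q['tool_pos'],q['contact_force'],q['finger_gap'])
k=cams.get_calibration('wrist');im=cams.snapshot('wrist');cv2.imwrite('pics/w6.png',im)
s=cams.snapshot('scene');ks=cams.get_calibration('scene')
p=np.array(q['tool_pos']);print(proj(ks,p),proj(k,p),proj(k,p-[0,0,.034]))
u,v=map(int,proj(ks,p));cv2.imwrite('pics/h6.png',np.hstack([cv2.resize(im[180:380,156:356],(400,400)),cv2.resize(s[v-50:v+50,u-50:u+50],(400,400),interpolation=cv2.INTER_CUBIC)]))
```

```text
8.55 [ 0.529905   -0.19047539  0.21696181] [ 0.00414205 -0.29433984 -2.70031736] 0.021120085871949953
[187.04211988 153.22626688] [257.77596293 251.32813616] [257.54271522 223.66302546]
```

View pics/h6.png

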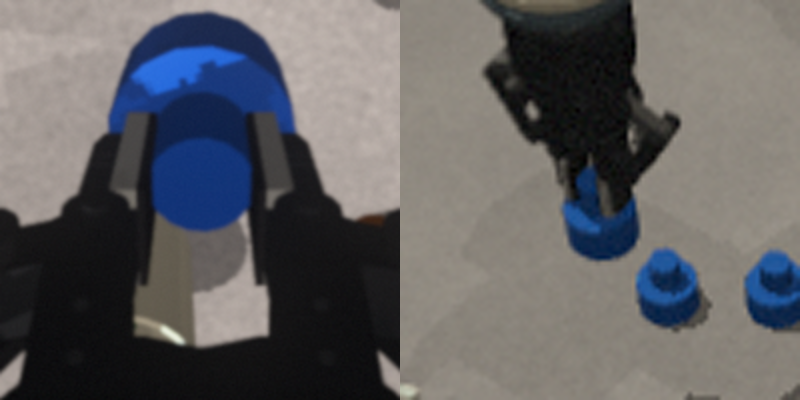

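Cap held upright, with its grip top circle at px (257,272) in the wrist view. Working out the offset of its axis from the TCP.

Run:
```python
from h import *
q=sensors.sense();print(q['time_s'])
k=cams.get_calibration('wrist');p=np.array(q['tool_pos']);R=np.array(q['tool_rot'])
for uv in [(257,272.5)]:
    x=atz(k,uv,p[2]+.02);print(x-p,R.T@(x-p))
# rim/skirt: predicted outlines for axis offset dy along tool y; compare lowest visible edges
for dy in(-.004,-.002,0,.002,.004):
    c=p+R[:,1]*dy
    f=lambda z,r:np.array([proj(k,c+[r*np.cos(a),r*np.sin(a),z]) for a in np.linspace(0,6.28,73)])
    g=f(.02,.012);s=f(-.004,.024);b=f(-.034,.024)
    print(dy,'grip top v',g[:,1].min().round(1),g[:,1].max().round(1),'u',g[:,0].min().round(1),g[:,0].max().round(1),'shoulder vmin',s[:,1].min().round(1),'u',s[:,0].min().round(1),s[:,0].max().round(1),'rim vmin',b[:,1].min().round(1))
```

```text
8.65
[-0.00064075 -0.00017646  0.02      ] [-0.02000317  0.00039049 -0.00040313]
-0.004 grip top v 257.4 304.1 u 230.5 285.2 shoulder vmin 210.5 u 210.5 304.9 rim vmin 191.3
-0.002 grip top v 253.2 300.4 u 230.4 285.4 shoulder vmin 206.6 u 210.3 305.1 rim vmin 187.9
0 grip top v 249.0 296.7 u 230.3 285.5 shoulder vmin 202.7 u 210.1 305.3 rim vmin 184.5
0.002 grip top v 244.7 292.9 u 230.2 285.6 shoulder vmin 198.8 u 209.9 305.5 rim vmin 181.2
0.004 grip top v 240.4 289.1 u 230.0 285.8 shoulder vmin 194.8 u 209.7 305.7 rim vmin 177.7
```

Cap axis within about 0.5 mm of the TCP. Carrying it over the lock.

Call:
{"method": "step_arm", "body": {"increments": [{"translation":[0.0045,0.0485,0],"angular":[0,0,0],"fingers":1},{"translation":[0.009,0.097,0],"angular":[0,0,0],"fingers":1},{"translation":[0.0135,0.1455,0],"angular":[0,0,0],"fingers":1},{"translation":[0.018,0.194,0],"angular":[0,0,0],"fingers":1},{"translation":[0.022,0.2425,0],"angular":[0,0,0],"fingers":1}]}}

```text
time_s: 9.15
tool_pos: [0.5507, 0.0542, 0.2124]
tool_rot: [[-0.001, -0.937, 0.349], [0.0, 0.349, 0.937], [-1.0, 0.001, -0.0]]
contact_force: [0.8, -0.2, -0.7]
finger_gap: 0.0213
```

Call:
{"method": "step_arm", "body": {"increments": [{"translation":[0.0045,0.0485,0],"angular":[0,0,0],"fingers":1},{"translation":[0.009,0.097,0],"angular":[0,0,0],"fingers":1},{"translation":[0.0132,0.13,0],"angular":[0,0,0],"fingers":1},{"translation":[0.0132,0.1429,0],"angular":[0,0,0],"fingers":1},{"translation":[0.0132,0.1429,0],"angular":[0,0,0],"fingers":1}]}}

```text
time_s: 9.65
tool_pos: [0.5639, 0.1965, 0.2123]
tool_rot: [[-0.001, -0.938, 0.347], [-0.0, 0.347, 0.938], [-1.0, 0.001, -0.001]]
contact_force: [-0.3, 0.1, -1.0]
finger_gap: 0.0213
```

Call:
{"method": "step_arm", "body": {"increments": [{"translation":[0,0,-0.01],"angular":[0,0,0],"fingers":1},{"translation":[0,0,-0.02],"angular":[0,0,0],"fingers":1},{"translation":[0,0,-0.03],"angular":[0,0,0],"fingers":1},{"translation":[0,0,-0.04],"angular":[0,0,0],"fingers":1},{"translation":[0,0,-0.04],"angular":[0,0,0],"fingers":1}]}}

```text
time_s: 10.15
tool_pos: [0.5637, 0.1945, 0.1714]
tool_rot: [[-0.003, -0.937, 0.35], [-0.001, 0.35, 0.937], [-1.0, 0.002, -0.002]]
contact_force: [0.7, 1.0, -0.2]
finger_gap: 0.0214
```

Call:
{"method": "step_arm", "body": {"increments": [{"translation":[0.0014,0.0004,0],"angular":[0,0,0],"fingers":1},{"translation":[0.0014,0.0004,-0.004],"angular":[0,0,0],"fingers":1},{"translation":[0.0014,0.0004,-0.008],"angular":[0,0,0],"fingers":1},{"translation":[0.0014,0.0004,-0.012],"angular":[0,0,0],"fingers":1},{"translation":[0.0014,0.0004,-0.014],"angular":[0,0,0],"fingers":1}]}}

```text
time_s: 10.65
tool_pos: [0.5657, 0.1955, 0.1588]
tool_rot: [[-0.0, -0.937, 0.349], [-0.0, 0.349, 0.937], [-1.0, 0.0, -0.0]]
contact_force: [0.5, -0.4, -0.4]
finger_gap: 0.0212
```

Call:
{"method": "step_arm", "body": {"increments": [{"translation":[-0.0004,-0.0004,-0.001],"angular":[0,0,0],"fingers":1},{"translation":[-0.0004,-0.0004,-0.002],"angular":[0,0,0],"fingers":1},{"translation":[-0.0004,-0.0004,-0.003],"angular":[0,0,0],"fingers":1},{"translation":[-0.0004,-0.0004,-0.004],"angular":[0,0,0],"fingers":1},{"translation":[-0.0004,-0.0004,-0.005],"angular":[0,0,0],"fingers":1}]}}

```text
time_s: 11.15
tool_pos: [0.5656, 0.1952, 0.1543]
tool_rot: [[0.0, -0.937, 0.349], [0.0, 0.349, 0.937], [-1.0, -0.0, 0.0]]
contact_force: [0.4, 0.3, -0.2]
finger_gap: 0.0212
```

Call:
{"method": "step_arm", "body": {"increments": [{"translation":[0,0,-0.001],"angular":[0,0,0],"fingers":1},{"translation":[0,0,-0.002],"angular":[0,0,0],"fingers":1},{"translation":[0,0,-0.003],"angular":[0,0,0],"fingers":1},{"translation":[0,0,-0.003],"angular":[0,0,0],"fingers":1},{"translation":[0,0,-0.003],"angular":[0,0,0],"fingers":1}]}}

```text
time_s: 11.65
tool_pos: [0.5662, 0.1952, 0.1521]
tool_rot: [[0.002, -0.937, 0.349], [0.0, 0.349, 0.937], [-1.0, -0.002, 0.001]]
contact_force: [-0.5, -1.8, 9.0]
finger_gap: 0.0214
```

Detents met at the expected height: 9 N, little side force. Pressing on.

Call:
{"method": "step_arm", "body": {"increments": [{"translation":[0,0,-0.001],"angular":[0,0,0],"fingers":1},{"translation":[0,0,-0.002],"angular":[0,0,0],"fingers":1},{"translation":[0,0,-0.003],"angular":[0,0,0],"fingers":1},{"translation":[0,0,-0.004],"angular":[0,0,0],"fingers":1},{"translation":[0,0,-0.005],"angular":[0,0,0],"fingers":1}]}}

```text
time_s: 12.15
tool_pos: [0.5656, 0.1951, 0.1462]
tool_rot: [[0.0, -0.937, 0.349], [-0.0, 0.349, 0.937], [-1.0, -0.0, 0.0]]
contact_force: [2.2, 0.0, 0.2]
finger_gap: 0.0214
```

Call:
{"method": "step_arm", "body": {"increments": [{"translation":[0,0,-0.001],"angular":[0,0,0],"fingers":1},{"translation":[0,0,-0.002],"angular":[0,0,0],"fingers":1},{"translation":[0,0,-0.003],"angular":[0,0,0],"fingers":1},{"translation":[0,0,-0.004],"angular":[0,0,0],"fingers":1},{"translation":[0,0,-0.005],"angular":[0,0,0],"fingers":1}]}}

```text
time_s: 12.65
tool_pos: [0.5655, 0.1952, 0.1411]
tool_rot: [[-0.0, -0.937, 0.349], [0.0, 0.349, 0.937], [-1.0, 0.0, -0.0]]
contact_force: [1.7, 0.2, -2.1]
finger_gap: 0.0215
```

Snapped past. The seat should be at about z 0.1396.

Call:
{"method": "step_arm", "body": {"increments": [{"translation":[0,0,-0.001],"angular":[0,0,0],"fingers":1},{"translation":[0,0,-0.0015],"angular":[0,0,0],"fingers":1},{"translation":[0,0,-0.002],"angular":[0,0,0],"fingers":1},{"translation":[0,0,-0.0025],"angular":[0,0,0],"fingers":1},{"translation":[0,0,-0.003],"angular":[0,0,0],"fingers":1}]}}

```text
time_s: 13.15
tool_pos: [0.5656, 0.1954, 0.14]
tool_rot: [[0.001, -0.937, 0.349], [0.0, 0.349, 0.937], [-1.0, -0.001, 0.001]]
contact_force: [-10.2, -1.8, 31.4]
finger_gap: 0.0217
```

Hard stop at z=0.140 with 31 N. Holding for a settled reading, then a last look.

Call:
{"method": "step_arm", "body": {"increments": [{"translation":[0,0,0],"angular":[0,0,0],"fingers":1},{"translation":[0,0,0],"angular":[0,0,0],"fingers":1},{"translation":[0,0,0],"angular":[0,0,0],"fingers":1},{"translation":[0,0,0],"angular":[0,0,0],"fingers":1},{"translation":[0,0,0],"angular":[0,0,0],"fingers":1}]}}

```text
time_s: 13.65
tool_pos: [0.5655, 0.1954, 0.14]
tool_rot: [[0.001, -0.937, 0.349], [0.0, 0.349, 0.937], [-1.0, -0.001, 0.001]]
contact_force: [-7.0, -0.9, 24.4]
finger_gap: 0.0212
```

Run:
```python
from h import *
w=cams.snapshot('wrist');s=cams.snapshot('scene')
cv2.imwrite('pics/end.png',np.hstack([cv2.resize(w[130:380,131:381],(400,400)),cv2.resize(s[140:280,250:390],(400,400),interpolation=cv2.INTER_CUBIC)]))
q=sensors.sense();print(q['time_s'],q['tool_pos'],q['contact_force'],q['finger_gap'])
```

```text
13.75 [0.56554309 0.19538669 0.1400128 ] [-7.87571878 -1.23283124 23.85974968] 0.021183573251301026
```

View pics/end.png

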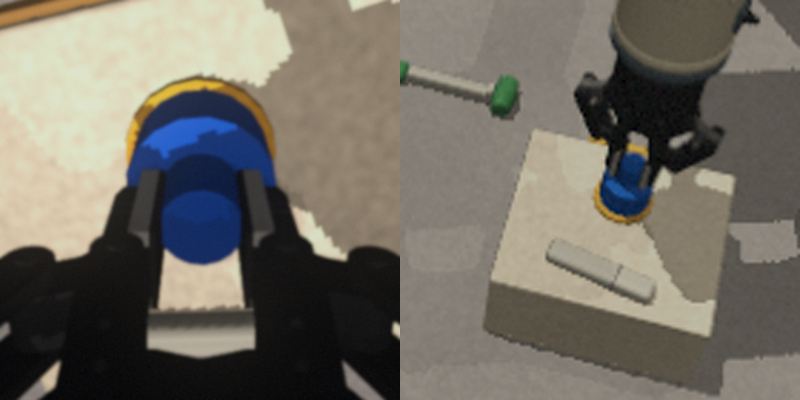

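The cap sits concentric on the brass seat with an even brass ring showing and no gap. The tweezer case and roller are where they were. It is still pressed with about 24 N.

```bash
python3 -c "
from plant import sign_off;print(sign_off())"
```

```text
the job is handed in; nothing more can be done
None
```

The drawer lock is done, and I handed it in at about 13.8 s with the arm still holding the cap pressed on the lock.

- **Plunger:** I pushed it with the fingers shut until it hit a hard stop at z = 0.128 m with 37 N, about 10 mm of travel. A wrist picture then showed it nearly flush with the collar.
- **Cap:** I took the one farthest from the base (0.563 m, against 0.476 m and 0.440 m for the look-alikes). It met the detents at the expected height with 9 N, the force fell away as it snapped, and it stopped hard on the seat.
- **Last checks:** the fingertips are at z = 0.140 m, where the cap should be fully home. The downward press read 31 N and settled to about 24 N. The last pictures show the cap even on the seat, and the tweezer case and roller still in place. I did not look at the other bystanders again.
- **Readings that disagreed:** the finger gap read 21 mm on the 24 mm grip, though the pictures showed the cap centred and upright. The two views put the grip's top at 43 mm instead of 54 mm, so I relied on the shoulder measurement, which agreed. A side force of about 8 N remained in the final press.

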